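# Clear the garage bench: bits, trays, can and jar to their marked places

## Robot

A 6-joint arm with a two-finger parallel gripper is mounted at the origin on the work surface. World frame = base frame: x ahead of the robot, y to its left, z up, the work surface at z = 0. Lengths are in m, angles in rad, forces in N, time in s.
With the tool pointing down it reaches from about 0.35 to 0.8 m from the base axis. Payload 7.3 kg.
Tool frame: the origin (TCP) lies at the very end of the fingers, on their centre line; the grasp point (between the pads) lies 19 mm behind it (r.grip_point_offset is the distance from the TCP to the grasp point, in m); z points along the fingers, y is the line along which they close (so a half turn about z gives the same grasp; the last joint's range is limited). The gripper opens to 85 mm and grips with 20 to 120 N. Pads are 22 mm wide; open, the fingers measure 114 mm over their backs; the gripper's body (76 mm by 85 mm) begins 54 mm behind the grasp point. The pads swing forward as they close: fully open they stand 13 mm farther back than shut.
Start: joints at [-1.27, 0.342, 1.524, -0, 1.275, -0.146], TCP at [0.227, -0.473, 0.231] pointing down, gripper open.
Joint ranges: [-2.53, 2.53], [-0.77, 2.02], [0.04, 2.7], [-1, 4.14], [0.28, 2.66], [-3.11, 3.11]. Speed limits (rad/s): [2.57, 2.57, 3.14, 3.14, 3.14, 3.14].

## Interface

Orientations are given as a unit quaternion [w, x, y, z].
In Python, from station import r gives the robot as it stands.
- The arm moves only by the tool drive_tool, never from a script. Its argument "series" is a list that holds one entry, the list of rows, each a list of 7 numbers: the shift along the tool's x, y, z in m, then the turn, a rotation vector about the tool's x, y, z in degrees, then the finger opening in m, from 0 to 0.0854. In form: [[[dx, dy, dz, rx, ry, rz, fingers], ...]]. A call has 1 to 5 rows; each row is the pose to reach, as a shift and turn from the pose commanded when the call began, along the tool's axes at that moment; what a row does not reach only later rows make up. A row lasts 1/8 s, in which the tool goes at most 62.5 mm and 10.7 degrees, less where a joint would pass 70% of its speed; a pose out of reach is approached as far as the arm can. A call with a gripper value outside its range is refused whole. The fingers move at their own pace and stop on an object; "squeeze" is the grip in N (left out, the last holds). Time passes only in rows, so rows that repeat a pose let the fingers close. It gives the time, the measured TCP pose, the force, the opening and the grip force at its end, in the units of the state.
- r.state(): the state, without advancing time (a new reading comes with each control period).
- r.get_image(name): name is "scene" or "top"; returns the picture (384x512x3 uint8, blue, green, red); there is no depth.
- r.camera_info(name): a dict with "fovy" (degrees; the focal length in pixels is half the picture's height over the tangent of half this angle, whatever the lens; pixels are square), "cx", "cy" (the principal point, pixels), "k1" (the pictures are not rectified: a ray, as slopes to the right and down, at radius r is drawn at 1 + k1 r^2 times it, then the intrinsics apply), "camera_from_world" (4x4, takes a point from world to camera coordinates). Camera axes: x right, y down, z forward; pixel columns grow to the right and rows downward; lengths in m; the calibration is good to about 2 mm. A picture is of the moment at which its call begins. camera_info takes no time and is no camera call.
- r.hand_in(): hands the job in; it is judged then, once.
The state is a dict: "t": time; "joint_pos": joint angles; "qd": joint speeds; "joint_torque": joint torques, N m; "tcp_pos": TCP position; "ee_rot": TCP orientation; "ft_force": force on the tool from outside, world axes, zero at the start; "moment": the same for the moment, N m; "finger_gap": opening from 0.0 (shut) to 1.0 (fully open); "grip_force": force on a finger pad.
Only numpy, scipy, OpenCV 4.12 (cv2) and the standard library are available. Lean on these libraries where they do the work, as an engineer would, in place of code of your own. Each camera call takes 0.05 s, during which the arm holds its last target. There are 200 camera calls.

## Task

Tidy the garage bench: lay the blue bit case flat inside the green tray, lengthwise on its blue outline, and then stack the yellow tray squarely on the green one, so that all four corner pins drop into the sockets. Also stand the red can on the pad with the red ring and the screw jar on the pad with the black ring, each upright and centred in its ring (before, between or after the tray steps). Set everything down gently without dropping it, and leave the bottle, the mug and the screwdriver where they are.

Things in the scene. Friction and masses are not known exactly. Their poses are not given: they have to be found in the camera images.
- green_tray: Green open tray fixed to the bench, 170 (x) x 120 (y) x 55 mm high; origin at the centre of its underside, x along its length, z up. Walls and floor 5 mm thick. In each inner corner a 26 mm square block, flush with the rim, has a 15 mm square socket 14 mm deep, centred at x = +-72, y = +-47 mm. A blue outline at the floor's centre, long side along x, is the bit case's place.
- yellow_tray: Loose yellow open tray, 170 (x) x 120 (y) mm, 0.32 kg, on four tapered pins (diameter 10, length 10 mm) at x = +-72, y = +-47 mm. Origin central, level with the pin tips, x lengthwise. Rim at z = 55 mm, walls 5 mm. Central black handle 60 (x) x 14 (y) mm, z = 50 to 80 mm, on a 6 mm partition along x: grip it across y. Stacked, its origin is 45 mm above the green tray's; either way round.
- bit_case: Loose closed blue bit case, 90 (x) x 40 (y) x 28 mm high, black seam, about 0.16 kg; origin at the centre of its underside, x along its length. Either way round will do.
- red_can: Loose upright red can with a white band, diameter 52 mm, 85 mm high, about 0.25 kg; origin at the centre of its underside, z up.
- jar: Loose upright clear jar of brass screws with a black lid, diameter 58 mm, 74 mm high, closed and rigid, about 0.22 kg; origin at the centre of its underside, z up.
- red_pad: White square pad 84 x 84 x 3 mm high, fixed to the bench, with a red ring (60 to 76 mm diameter) on it; origin at the centre of its underside. The place of the red can.
- black_pad: White square pad 84 x 84 x 3 mm high, fixed to the bench, with a black ring (60 to 76 mm diameter) on it; origin at the centre of its underside. The place of the jar.
- bottle: Bystander: upright green glass bottle, diameter 60 mm, 170 mm high; origin at the centre of its underside.
- mug: Bystander: upright blue mug, diameter 80 mm, 90 mm high, with a handle on its +y side; origin at the centre of its underside.
- screwdriver: Bystander: screwdriver with an orange handle, lying on the bench along its own x axis; origin near its middle at bench level.
There are look-alikes about, which are no part of the job. There is more than one size of the bit_case; the job needs the smallest.

How it is judged:
On the way, in this order (a step that is already met when the one before it is completed fails the run):
1. The bit case lies flat on the blue outline in the green tray, released (horizontal distance between bit_case and green_tray below 0.012 m and angle between the x axis of bit_case and the x axis of green_tray, either way round below 0.2 rad and angle between bit_case's own z axis and vertical below 0.1 rad and z of bit_case in the frame of green_tray between 0.001 and 0.009 m and contact force between bit_case and the fingers below 0.1 N and linear speed of bit_case below 0.02 m/s), for 0.2 s.
2. The yellow tray is stacked on the green tray, all pins in their sockets, released (horizontal distance between yellow_tray and green_tray below 0.006 m and angle between the x axis of yellow_tray and the x axis of green_tray, either way round below 0.08 rad and angle between yellow_tray's own z axis and vertical below 0.04 rad and z of yellow_tray in the frame of green_tray between 0.042 and 0.048 m and contact force between yellow_tray and the fingers below 0.1 N and linear speed of yellow_tray below 0.02 m/s), for 0.2 s.
At the end, for the whole second after the job is handed in: Case flat in the green tray, within 12 mm and 0.2 rad of its outline; yellow tray seated on the green one (within 6 mm, 0.08 rad, 3 mm of height); red can upright on the red-ringed pad and jar on the black-ringed pad, each within 12 mm of centre; all released and at rest (horizontal distance between bit_case and green_tray below 0.012 m and angle between the x axis of bit_case and the x axis of green_tray, either way round below 0.2 rad and angle between each of bit_case, red_can, jar's own z axis and vertical below 0.1 rad and z of bit_case in the frame of green_tray between 0.001 and 0.009 m and horizontal distance between yellow_tray and green_tray below 0.006 m and angle between the x axis of yellow_tray and the x axis of green_tray, either way round below 0.08 rad and angle between yellow_tray's own z axis and vertical below 0.04 rad and z of yellow_tray in the frame of green_tray between 0.042 and 0.048 m and horizontal distance between red_can and red_pad below 0.012 m and z of red_can in the frame of red_pad between 0 and 0.006 m and horizontal distance between jar and black_pad below 0.012 m and z of jar in the frame of black_pad between 0 and 0.006 m and linear speed of each of bit_case, yellow_tray, red_can, jar below 0.02 m/s); the robot touches nothing.
It fails at once if The bottle, the mug or the screwdriver was moved by more than 30 mm or knocked over (distance of any of bottle, mug, screwdriver from where it was at the start of the episode above 0.03 m or angle between any of bottle, mug's own z axis and vertical above 0.5 rad).
It fails at once if The bit case was dropped (fell free of the fingers at over 0.6 m/s, a fall of about 20 mm) or tipped over ((contact force between bit_case and the fingers below 0.1 N and linear speed of bit_case above 0.6 m/s) or angle between bit_case's own z axis and vertical above 0.9 rad).
It fails at once if The yellow tray was dropped (fell free of the fingers at over 0.6 m/s, a fall of about 20 mm) or tipped over ((contact force between yellow_tray and the fingers below 0.1 N and linear speed of yellow_tray above 0.6 m/s) or angle between yellow_tray's own z axis and vertical above 0.9 rad).
It fails at once if The red can was dropped (fell free of the fingers at over 0.6 m/s, a fall of about 20 mm) or tipped over ((contact force between red_can and the fingers below 0.1 N and linear speed of red_can above 0.6 m/s) or angle between red_can's own z axis and vertical above 0.9 rad).
It fails at once if The jar was dropped (fell free of the fingers at over 0.6 m/s, a fall of about 20 mm) or tipped over ((contact force between jar and the fingers below 0.1 N and linear speed of jar above 0.6 m/s) or angle between jar's own z axis and vertical above 0.9 rad).
It also fails if it takes over 128 s, if anything falls off the work surface, if the arm or the gripper's body presses on something with over 40 N, if the wrist force passes 120 N, or if a joint passes its speed limit or range.

## Working session

There is one attempt and no reset: what is moved stays moved. The work goes in short steps, Python scripts to look and compute and a tool call to move; the robot and the scene stay as the last step left them, time stands still between calls to the robot, and variables do not carry over. Pictures are saved under pics/ and viewed, at most 14 in all, crops included, and the job is handed in when it is done.

Besides the shell and the picture viewer there is one more tool, called after "Emit:" as name([rows], argument=value, ...), one row to a line, values as JSON. drive_tool: Moves the arm, as the interface text tells. Its arguments: {"type":"object","properties":{"series":{"type":"array","items":{"type":"array","items":{"type":"array","items":{"type":"number"}}}},"squeeze":{"type":"number"}},"required":["series"]}

```bash
ls; mkdir -p pics; python3 - <<'E'
from station import r
import cv2
for n in("scene","top"):
    cv2.imwrite(f"pics/{n}0.png",r.get_image(n)); print(n,r.camera_info(n))
print(r.state())
E
```

```text
pics
scene {'fovy': 44.71100496507966, 'cx': 248.05598269495093, 'cy': 192.22898490213328, 'k1': -0.10070448990332595, 'camera_from_world': array([[ 0.45591587,  0.88990317,  0.01459689, -0.29259655],
       [ 0.60413454, -0.29738388, -0.73931339, -0.33767732],
       [-0.65357645,  0.34588319, -0.67320327,  1.61608284],
       [ 0.        ,  0.        ,  0.        ,  1.        ]])}
top {'fovy': 55.21942467612665, 'cx': 253.35444985309118, 'cy': 190.78766942291176, 'k1': -0.00503140463968908, 'camera_from_world': array([[-0.0155569 , -0.9994654 , -0.02875594,  0.01280706],
       [-0.99460097,  0.01841947, -0.10212555,  0.6135548 ],
       [ 0.10260062,  0.02701193, -0.99435581,  1.01130967],
       [ 0.        ,  0.        ,  0.        ,  1.        ]])}
{'t': 0.1, 'joint_pos': array([-1.27000652e+00,  3.42671629e-01,  1.52493984e+00,  1.55430198e-05,
        1.27538325e+00, -1.45975372e-01]), 'qd': array([-0.00016789, -0.00228037, -0.00152047,  0.00066025,  0.00049449,
        0.00032234]), 'joint_torque': array([ 1.76857240e-03, -4.34448195e+01, -2.46490610e+01, -2.21706428e-04,
        4.69231250e-03, -4.24035463e-06]), 'tcp_pos': array([ 0.22675477, -0.47310648,  0.2306794 ]), 'ee_rot': array([-6.99504304e-04,  9.75153949e-01,  2.21527162e-01, -4.67994872e-05]), 'ft_force': array([0.71283834, 0.25923901, 0.92763848]), 'moment': array([-0.01219405, -0.00889615,  0.03326102]), 'grip_force': 0.0, 'finger_gap': 1.0027802712565708}
```

View pics/top0.png

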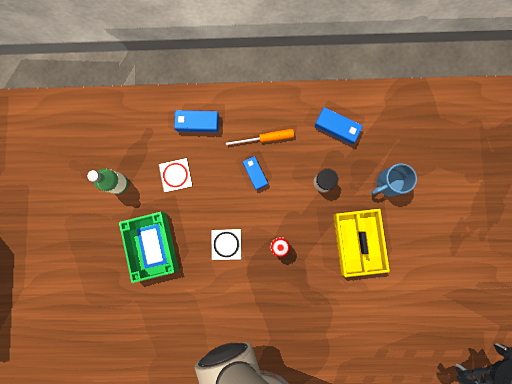

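View pics/scene0.png

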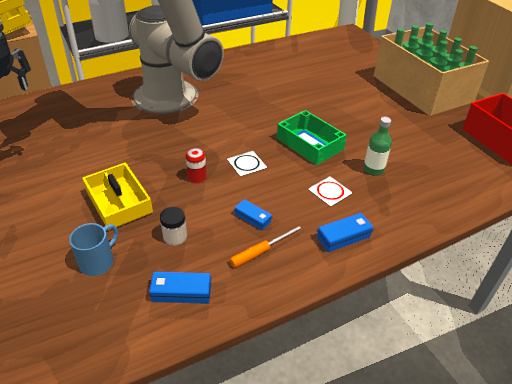

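The three blue cases in the top view are at (196,121), (339,126) and (256,173). The last one is clearly the smallest, so it is the one to move. I'll fit known-size models to the silhouettes in both views and check them in one enlarged overlay.

```bash
cat > h.py <<'E'
from station import r
import numpy as np, cv2
from scipy.optimize import minimize
C={n:r.camera_info(n) for n in("scene","top")}
def proj(n,P):
    c=C[n];T=c["camera_from_world"];p=np.atleast_2d(P)@T[:3,:3].T+T[:3,3]
    s=p[:,:2]/p[:,2:];s=s*(1+c["k1"]*(s**2).sum(1,keepdims=True))
    f=192/np.tan(np.radians(c["fovy"]/2));return s*f+[c["cx"],c["cy"]]
def ray(n,uv,z):
    c=C[n];f=192/np.tan(np.radians(c["fovy"]/2));d=(np.array(uv,float)-[c["cx"],c["cy"]])/f;s=d.copy()
    for _ in range(20): s=d/(1+c["k1"]*(s@s))
    T=c["camera_from_world"];R=T[:3,:3];o=-R.T@T[:3,3];v=R.T@np.r_[s,1];return o+v*(z-o[2])/v[2]
def box(L,W,z0,z1): return np.array([[a*L/2,b*W/2,z] for a in(-1,1) for b in(-1,1) for z in(z0,z1)])
def cyl(d,z0,z1): 
    t=np.linspace(0,2*np.pi,40);return np.array([[d/2*np.cos(a),d/2*np.sin(a),z] for a in t for z in(z0,z1)])
M={"green_tray":(box(.17,.12,0,.055),(148,246),"g",42),"yellow_tray":(box(.17,.12,.01,.055),(362,243),"y",48),
"bit_case":(box(.09,.04,0,.028),(256,173),"b",28),"red_can":(cyl(.052,0,.085),(281,249),"r",28),
"jar":(cyl(.058,0,.074),(327,182),"j",26),"red_pad":(box(.084,.084,0,.003),(175,175),"w",27),"black_pad":(box(.084,.084,0,.003),(226,244),"w",27)}
def mask(img,k):
    h=cv2.cvtColor(img,cv2.COLOR_BGR2HSV).astype(int);H,S,V=h[...,0],h[...,1],h[...,2]
    return {"g":(H>45)&(H<85)&(S>120)&(V>40),"y":(H>22)&(H<36)&(S>150)&(V>70),"b":(H>95)&(H<125)&(S>130)&(V>40),
    "r":((H<4)|(H>174))&(S>150)&(V>60),"j":(S<95)|(V<45),"w":(S<60)&(V>150)}[k]
def tf(P,q):
    c,s=np.cos(q[2]),np.sin(q[2]);return P@np.array([[c,s,0],[-s,c,0],[0,0,1]])+[q[0],q[1],q[3] if len(q)>3 else 0]
def hull(n,P): return cv2.convexHull(proj(n,P).astype(np.float32))
def obs(img,n,k,c,rad):
    m=mask(img,k).astype(np.uint8);roi=np.zeros_like(m);cv2.circle(roi,tuple(int(v) for v in c),int(rad),1,-1);m&=roi
    _,l,st,_=cv2.connectedComponentsWithStats(m)
    keep=np.isin(l,[i for i in range(1,len(st)) if st[i,4]>=12]);ys,xs=np.nonzero(keep)
    # pixel footprint: include pixel corners
    p=np.concatenate([np.c_[xs+a,ys+b] for a in(-.5,.5) for b in(-.5,.5)]).astype(np.float32)
    return cv2.convexHull(p)
def area(a): return cv2.contourArea(a)
def fit(name,imgs,q0=None,views=("scene","top"),z=0):
    P,uv,k,rad=M[name];zc=P[:,2].max()/2+z
    if q0 is None: q0=ray("top",uv,zc)
    O={n:obs(imgs[n],n,k,proj(n,[q0[0],q0[1],zc])[0],rad) for n in views}
    def cost(q):
        c=0
        for n in views:
            h=hull(n,tf(P,[q[0],q[1],q[2],z]));I,_=cv2.intersectConvexConvex(h,O[n]);c+=(area(h)+area(O[n])-2*I)/area(O[n])
        return c
    best=None;rd=len(P)>8
    for y in ([0] if rd else np.radians(np.arange(-80,91,20))):
        s=minimize(cost,[q0[0],q0[1],y],method="Nelder-Mead",options=dict(initial_simplex=np.array([[q0[0],q0[1],y],[q0[0]+.01,q0[1],y],[q0[0],q0[1]+.01,y],[q0[0],q0[1],y+.15]]),xatol=1e-5,fatol=1e-6))
        if best is None or s.fun<best.fun: best=s
    return best.x,best.fun,O
E
python3 - <<'E'
from h import *
I={n:cv2.imread(f"pics/{n}0.png") for n in C}
S=3;B={n:cv2.resize(I[n],None,fx=S,fy=S,interpolation=cv2.INTER_CUBIC) for n in C}
for k in M:
    q,f,O=fit(k,I);o=[fit(k,I,q,(n,)) for n in C]
    print(k,q[:2].round(4),round(np.degrees(q[2]),1),round(f,3),[(a[0][:2].round(4).tolist(),round(float(np.degrees(a[0][2])),1),round(a[1],3)) for a in o])
    for n in C:
        cv2.polylines(B[n],[np.int32((hull(n,tf(M[k][0],q))+.5)*S)],True,(255,0,255),1)
cv2.imwrite("pics/ov.png",np.vstack([B["top"][95*S:290*S,110*S:400*S][:,:800][:300*2,:],])[:585,:800])
cv2.imwrite("pics/ov2.png",cv2.resize(B["scene"][100*S:300*S,70*S:400*S],(800,485)))
E
```

```text
green_tray [0.463  0.3025] 12.8 0.098 [([0.4642, 0.3021], 14.0, np.float64(0.044)), ([0.4607, 0.3016], 12.5, np.float64(0.053))]
yellow_tray [ 0.4653 -0.2907] 5.5 0.104 [([0.4629, -0.2892], -173.8, np.float64(0.051)), ([0.4648, -0.293], 5.3, np.float64(0.043))]
bit_case [ 0.6674 -0.0008] 24.2 0.132 [([0.6662, -0.0012], 24.1, np.float64(0.047)), ([0.6684, -0.0028], 23.9, np.float64(0.07))]
red_can [ 0.457  -0.0669] 7.3 0.22 [([0.4555, -0.0656], 10.9, np.float64(0.138)), ([0.4566, -0.0676], 0.3, np.float64(0.061))]
jar [ 0.6384 -0.1994] -1.3 0.091 [([0.6382, -0.1987], 8.2, np.float64(0.034)), ([0.6386, -0.2001], 7.8, np.float64(0.042))]
red_pad [0.6691 0.2341] 9.7 0.191 [([0.6689, 0.2346], 9.4, np.float64(0.097)), ([0.6681, 0.2335], 9.7, np.float64(0.093))]
black_pad [0.4632 0.0854] 1.1 0.185 [([0.4637, 0.0862], -90.2, np.float64(0.11)), ([0.4633, 0.0855], 91.3, np.float64(0.074))]
```

View pics/ov.png

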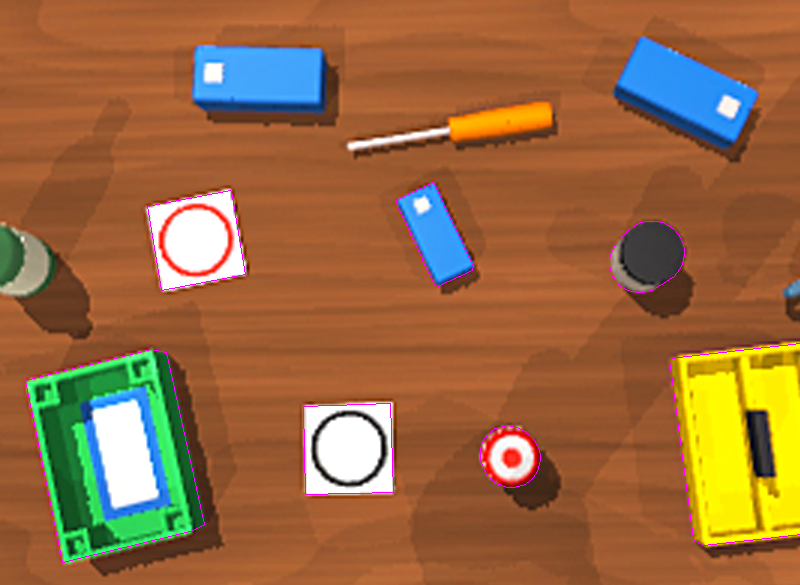

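View pics/ov2.png

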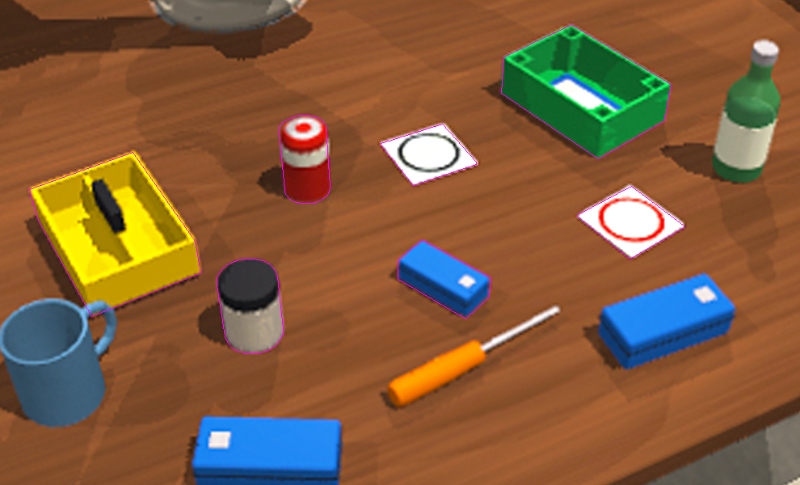

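The magenta outlines fit the objects closely. The 90x40 mm model matches the case at top-view pixel (256,173), so that one is the smallest and the right target. The two views agree to about 2 mm. Next I'll locate the bystanders and work out the first move.

```bash
cat > go.py <<'E'
import sys,numpy as np
from station import r
from scipy.spatial.transform import Rotation as R
# usage: go.py x y z yaw_deg  (tool x axis direction, mod 180)
def go(x,y,z,yaw):
    s=r.state();w,a,b,c=s["ee_rot"];Q=R.from_quat([a,b,c,w])
    cur=np.degrees(np.arctan2(*Q.as_matrix()[1::-1,0]));d=(yaw-cur+90)%180-90;t=cur+d
    T=R.from_euler("z",t,degrees=True)*R.from_euler("x",180,degrees=True)
    print("shift mm",(1e3*Q.inv().apply(np.array([x,y,z])-s["tcp_pos"])).round(1),"turn",np.degrees((Q.inv()*T).as_rotvec()).round(1),
      "t",round(s["t"],2),"tcp",s["tcp_pos"].round(4),"yaw",cur.round(1),"gap",round(s["finger_gap"],3),"F",s["ft_force"].round(1),"grip",round(s["grip_force"],1),"q6",s["joint_pos"][5].round(2))
if __name__=="__main__": go(*map(float,sys.argv[1:]))
E
python3 - <<'E'
from h import *
print("bottle",ray("top",(92,176),.17),"mug rim",ray("top",(401,179),.09),"mug handle",ray("top",(380,189),.06),"sd tip",ray("top",(227,144),.005),ray("top",(293,133),.02))
E
python3 go.py .6674 -.0008 .12 24.2
```

```text
bottle [0.64414997 0.40253614 0.17      ] mug rim [ 0.63190786 -0.39269202  0.09      ] mug handle [ 0.60924992 -0.34543351  0.06      ] sd tip [0.75702672 0.07890968 0.005     ] [ 0.78183695 -0.11540733  0.02      ]
shift mm [ 601.4 -235.4  111.1] turn [-0.1 -0.   1.4] t 0.1 tcp [ 0.2268 -0.4731  0.2307] yaw 25.6 gap 1.003 F [0.7 0.3 0.9] grip 0.0 q6 -0.15
```

Emit:
drive_tool([
  [[0.056,-0.022,0,0,0,0,0.07],[0.112,-0.044,0,0,0,0,0.07],[0.168,-0.066,0,0,0,0,0.07],[0.224,-0.088,0,0,0,0,0.07],[0.28,-0.11,0,0,0,0,0.07]],
], squeeze=50)

```text
t: 0.72
tcp_pos: [0.4328, -0.2516, 0.2311]
ee_rot: [-0.0, 0.975, 0.221, -0.0]
ft_force: [-0.3, -0.4, 0.5]
finger_gap: 0.818
grip_force: 0.0
```

Emit:
drive_tool([
  [[0.056,-0.022,0.01,0,0,1,0.07],[0.112,-0.044,0.02,0,0,1,0.07],[0.168,-0.066,0.04,0,0,1,0.07],[0.224,-0.088,0.06,0,0,1,0.07],[0.28,-0.11,0.08,0,0,1,0.07]],
])

```text
t: 1.35
tcp_pos: [0.636, -0.0334, 0.1511]
ee_rot: [0.0, 0.977, 0.213, -0.0]
ft_force: [0.8, -1.8, -0.0]
finger_gap: 0.819
grip_force: 0.0
```

```bash
python3 go.py .6674 -.0008 .06 24.2
```

```text
shift mm [ 42.1 -16.6  91.1] turn [-0.   0.   0.4] t 1.35 tcp [ 0.636  -0.0334  0.1511] yaw 24.6 gap 0.819 F [ 0.8 -1.8 -0. ] grip 0.0 q6 0.97
```

Emit:
drive_tool([
  [[0.042,-0.0166,0.02,0,0,0.4,0.07],[0.042,-0.0166,0.06,0,0,0.4,0.07],[0.042,-0.0166,0.1,0,0,0.4,0.07],[0.042,-0.0166,0.13,0,0,0.4,0.07],[0.042,-0.0166,0.145,0,0,0.4,0.07]],
])

```text
t: 1.98
tcp_pos: [0.6651, -0.0022, 0.0047]
ee_rot: [-0.001, 0.978, 0.21, -0.002]
ft_force: [0.0, 0.3, -0.2]
finger_gap: 0.819
grip_force: 0.0
```

Emit:
drive_tool([
  [[0,0,0,0,0,0,0.02],[0,0,0,0,0,0,0.02],[0,0,0,0,0,0,0.02],[0,0,0,0,0,0,0.02],[0,0,0,0,0,0,0.02]],
])

```text
t: 2.6
tcp_pos: [0.6671, -0.0025, 0.0085]
ee_rot: [0.0, 0.978, 0.21, 0.001]
ft_force: [-0.5, 0.3, 6.2]
finger_gap: 0.457
grip_force: 52.4
```

Emit:
drive_tool([
  [[0,0,-0.01,0,0,0,0.02],[0,0,-0.04,0,0,0,0.02],[0,0,-0.08,0,0,0,0.02],[0,0,-0.12,0,0,0,0.02],[0,0,-0.13,0,0,0,0.02]],
])

```text
t: 3.22
tcp_pos: [0.6676, -0.0025, 0.1403]
ee_rot: [0.001, 0.978, 0.21, 0.002]
ft_force: [0.7, -0.3, -1.4]
finger_gap: 0.454
grip_force: 51.6
```

```bash
python3 go.py .463 .3025 .13 12.8
```

```text
shift mm [ -61.6 -362.1    9. ] turn [ 0.1 -0.3 11.4] t 3.23 tcp [ 0.6676 -0.0025  0.1403] yaw 24.2 gap 0.454 F [ 0.7 -0.3 -1.4] grip 51.6 q6 1.03
```

Emit:
drive_tool([
  [[-0.01,-0.055,0,0,0,2,0.02],[-0.02,-0.11,0,0,0,4,0.02],[-0.03,-0.165,0,0,0,6,0.02],[-0.04,-0.22,0,0,0,8,0.02],[-0.047,-0.275,0,0,0,10,0.02]],
])

```text
t: 3.85
tcp_pos: [0.5086, 0.2302, 0.1357]
ee_rot: [0.0, 0.992, 0.123, -0.001]
ft_force: [1.1, 1.1, -2.2]
finger_gap: 0.456
grip_force: 51.6
```

```bash
python3 go.py .463 .3025 .13 12.8
```

```text
shift mm [-26.6 -81.3   5.7] turn [0.  0.2 1.3] t 3.85 tcp [0.5086 0.2302 0.1357] yaw 14.1 gap 0.456 F [ 1.1  1.1 -2.2] grip 51.6 q6 1.61
```

Emit:
drive_tool([
  [[-0.012,-0.04,0.002,0,0,1,0.02],[-0.022,-0.07,0.004,0,0,1.3,0.02],[-0.0266,-0.0813,0.005,0,0,1.3,0.02],[-0.0266,-0.0813,0.005,0,0,1.3,0.02]],
])

```text
t: 4.35
tcp_pos: [0.4645, 0.3014, 0.1313]
ee_rot: [0.0, 0.994, 0.113, -0.001]
ft_force: [0.1, -0.6, -1.5]
finger_gap: 0.459
grip_force: 51.6
```

```bash
python3 go.py .463 .3025 .015 12.8; python3 - <<'E'
from h import *
I={n:r.get_image(n) for n in C}
z=r.state()["tcp_pos"][2]-.0085
try: 
    q,f,_=fit("bit_case",I,[.463,.3025],("scene",),z); print(q,np.degrees(q[2]),f)
except Exception as e: print(e)
cv2.imwrite("pics/a.png",np.hstack([cv2.resize(I["scene"][70:190,250:370],(400,400)),cv2.resize(I["top"][190:310,90:210],(400,400))]))
E
```

```text
shift mm [ -1.   -1.5 116.3] turn [0.  0.1 0.2] t 4.35 tcp [0.4645 0.3014 0.1313] yaw 13.0 gap 0.459 F [ 0.1 -0.6 -1.5] grip 51.6 q6 1.78
[ 0.46336224  0.30398105 -2.92203071] -167.42002721524568 0.11570403141253283
```

View pics/a.png

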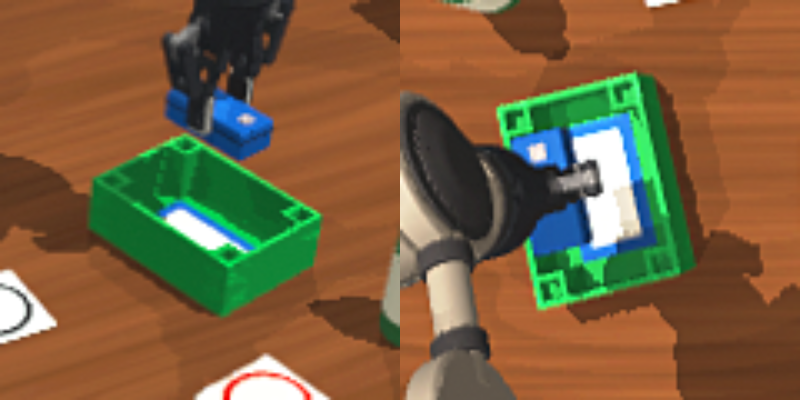

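The case is held level, centred over the tray and parallel to it. The scene view puts it at (0.463, 0.304), so I'll lower it.

Emit:
drive_tool([
  [[-0.001,-0.0015,0.035,0,0,0,0.02],[-0.001,-0.0015,0.07,0,0,0,0.02],[-0.001,-0.0015,0.095,0,0,0,0.02],[-0.001,-0.0015,0.108,0,0,0,0.02],[-0.001,-0.0015,0.113,0,0,0,0.02]],
])

```text
t: 5.08
tcp_pos: [0.4642, 0.3021, 0.0187]
ee_rot: [0.0, 0.994, 0.112, -0.0]
ft_force: [-0.6, 0.5, -1.4]
finger_gap: 0.458
grip_force: 51.6
```

Emit:
drive_tool([
  [[0,0,0.002,0,0,0,0.02],[0,0,0.003,0,0,0,0.02]],
])

```text
t: 5.32
tcp_pos: [0.4643, 0.3029, 0.0169]
ee_rot: [-0.0, 0.994, 0.112, 0.001]
ft_force: [0.8, -0.3, -2.3]
finger_gap: 0.451
grip_force: 51.6
```

Emit:
drive_tool([
  [[0,0,0.0015,0,0,0,0.02],[0,0,0.003,0,0,0,0.02],[0,0,0.003,0,0,0,0.02]],
])

```text
t: 5.7
tcp_pos: [0.4639, 0.3028, 0.0134]
ee_rot: [-0.0, 0.994, 0.112, 0.0]
ft_force: [-1.7, 0.0, 2.2]
finger_gap: 0.453
grip_force: 51.8
```

Contact came at z 13.4 mm, as predicted. I'll release partly because of the tray walls, and then lift.

Emit:
drive_tool([
  [[0,0,-0.0005,0,0,0,0.055],[0,0,-0.0005,0,0,0,0.055],[0,0,-0.0005,0,0,0,0.055],[0,0,-0.01,0,0,0,0.055],[0,0,-0.04,0,0,0,0.055]],
])

```text
t: 6.32
tcp_pos: [0.4628, 0.3022, 0.0528]
ee_rot: [0.001, 0.994, 0.112, -0.001]
ft_force: [0.6, 0.6, 0.3]
finger_gap: 0.644
grip_force: 0.0
```

Emit:
drive_tool([
  [[0,0,-0.05,0,0,0,0.055],[0,0,-0.1,0,0,0,0.055],[0,0.05,-0.1,0,0,0,0.055],[0,0.11,-0.1,0,0,0,0.055],[0,0.17,-0.1,0,0,0,0.055]],
])

```text
t: 6.95
tcp_pos: [0.502, 0.1356, 0.1541]
ee_rot: [0.0, 0.994, 0.113, 0.001]
ft_force: [0.4, -0.4, -0.1]
finger_gap: 0.646
grip_force: 0.0
```

```bash
python3 - <<'E'
from h import *
I={n:r.get_image(n) for n in C}
cv2.imwrite("pics/b.png",np.hstack([cv2.resize(I["scene"][90:190,260:360],(400,400),interpolation=2),cv2.resize(I["top"][190:290,100:200],(400,400),interpolation=2)]))
# blue hull in the top view only (case top visible)
q,f,_=fit("bit_case",I,[.463,.3025],("top",),.005);print(q[:2],np.degrees(q[2]),f)
E
python3 go.py .4653 -.2907 .15 5.5
```

```text
[63.86014195 11.17358343] -100.41678249261427 1.0000336923805098
shift mm [-128.8  404.5    4.5] turn [ 0.1 -0.1  7.1] t 7.05 tcp [0.503  0.1321 0.1539] yaw 12.6 gap 0.645 F [-0.1  1.  -0.5] grip 0.0 q6 1.46
```

View pics/b.png

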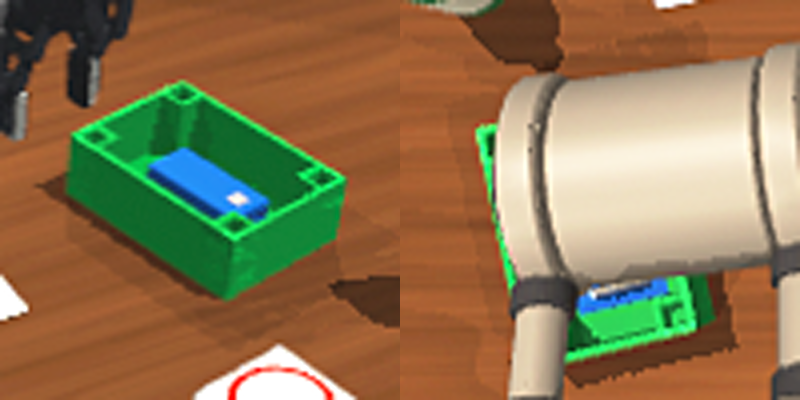

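The case lies flat in the green tray. I'll check its offset from the top once the arm has cleared the view. On to the yellow tray, passing over the can at 150 mm.

Emit:
drive_tool([
  [[-0.018,0.057,0,0,0,2,0.05],[-0.036,0.114,0,0,0,4,0.05],[-0.054,0.171,0,0,0,6,0.05],[-0.072,0.228,0,0,0,7,0.05],[-0.09,0.285,0,0,0,7,0.05]],
])

```text
t: 7.68
tcp_pos: [0.4776, -0.1621, 0.1539]
ee_rot: [0.0, 0.999, 0.052, 0.001]
ft_force: [0.5, 0.1, -0.8]
finger_gap: 0.585
grip_force: 0.0
```

```bash
python3 - <<'E'
from h import *
I={"top":r.get_image("top")}
M["bit_case"]=(M["bit_case"][0],(0,0),"b",24)
q,f,_=fit("bit_case",I,[.463,.3025],("top",),.005);print("case",q[:2],np.degrees(q[2]),f)
M["green_tray"]=(M["green_tray"][0],(148,246),"g",42)
q,f,_=fit("green_tray",I,[.463,.3025],("top",));print("tray top view",q[:2],np.degrees(q[2]),f)
E
python3 go.py .4653 -.2907 .15 5.5
```

```text
case [0.44865444 0.30231835] 13.985404891232474 0.43659862069594635
tray top view [0.4606309  0.30161554] 12.553315597935168 0.04960084840887639
shift mm [-24.2 119.9   4.5] turn [ 0.3 -0.1  0.2] t 7.72 tcp [ 0.4774 -0.169   0.154 ] yaw 5.7 gap 0.587 F [ 0.4 -6.5 -0.3] grip 0.0 q6 0.98
```

Emit:
drive_tool([
  [[-0.012,0.055,0,0,0,0,0.05],[-0.022,0.1,0.01,0,0,0,0.05],[-0.0242,0.12,0.03,0,0,0,0.05],[-0.0242,0.12,0.04,0,0,0,0.05]],
])

```text
t: 8.22
tcp_pos: [0.4657, -0.283, 0.1125]
ee_rot: [-0.0, 0.999, 0.051, -0.0]
ft_force: [-0.8, -0.2, -0.1]
finger_gap: 0.587
grip_force: 0.0
```

```bash
python3 go.py .4653 -.2907 .05 5.5; python3 - <<'E'
from h import *
I={n:r.get_image(n) for n in C}
def ov(n,u,v,w,P):
    b=cv2.resize(I[n][v:v+w,u:u+w],(400,400),interpolation=2);s=400/w
    for p in P: cv2.polylines(b,[np.int32((p+.5-[u,v])*s)],True,(255,0,255),1)
    return b
bc=box(.09,.04,.028,.028)
P=[hull("top",tf(bc,[.463,.3025,np.radians(12.8),.005])),hull("top",tf(box(.17,.12,.055,.055),[.463,.3025,np.radians(12.8)]))]
cv2.imwrite("pics/c.png",np.hstack([ov("top",105,205,85,P),ov("scene",70,140,100,[])]))
E
```

```text
shift mm [-1.2  7.6 62.5] turn [-0.   0.   0.3] t 8.22 tcp [ 0.4657 -0.283   0.1125] yaw 5.8 gap 0.587 F [-0.8 -0.2 -0.1] grip 0.0 q6 0.78
```

View pics/c.png

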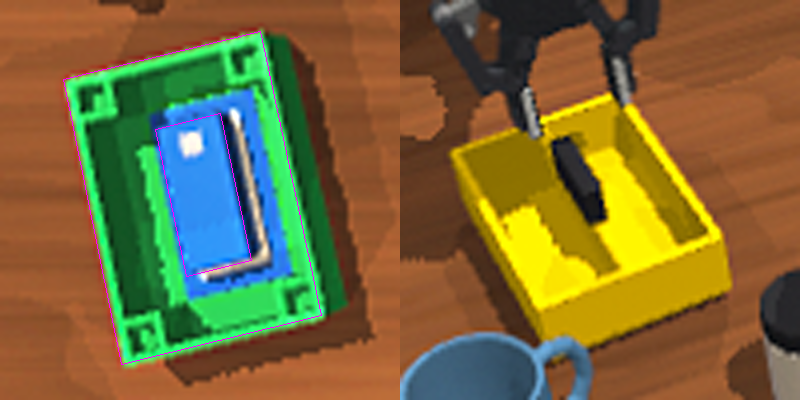

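The case's top face matches its target outline to about 2 mm, with the tray corners at crop pixels (65,78), (262,30), (322,315) and (122,365). The open fingers are right above the yellow tray's handle, so I'll go down and grip it.

Emit:
drive_tool([
  [[-0.0012,0.0076,0.0,0,0,0.3,0.05],[-0.0012,0.0076,0.03,0,0,0.3,0.05],[-0.0012,0.0076,0.055,0,0,0.3,0.05],[-0.0012,0.0076,0.0615,0,0,0.3,0.05]],
], squeeze=70)

```text
t: 8.82
tcp_pos: [0.4653, -0.2897, 0.0512]
ee_rot: [-0.0, 0.999, 0.049, -0.0]
ft_force: [0.1, 0.5, -0.1]
finger_gap: 0.584
grip_force: 0.0
```

Emit:
drive_tool([
  [[0,0,0,0,0,0,0.005],[0,0,0,0,0,0,0.005],[0,0,0,0,0,0,0.005],[0,0,0,0,0,0,0.005],[0,0,0,0,0,0,0.005]],
])

```text
t: 9.45
tcp_pos: [0.4662, -0.2909, 0.0531]
ee_rot: [0.001, 0.999, 0.049, 0.001]
ft_force: [-0.0, 2.0, 7.1]
finger_gap: 0.15
grip_force: 68.8
```

Emit:
drive_tool([
  [[0,0,-0.005,0,0,0,0.005],[0,0,-0.03,0,0,0,0.005],[0,0,-0.06,0,0,0,0.005],[0,0,-0.1,0,0,0,0.005],[0,0,-0.14,0,0,0,0.005]],
])

```text
t: 10.07
tcp_pos: [0.4649, -0.2901, 0.1925]
ee_rot: [-0.0, 0.999, 0.049, -0.001]
ft_force: [0.1, -0.4, -4.5]
finger_gap: 0.149
grip_force: 68.6
```

```bash
python3 go.py .463 .3025 .195 12.8; python3 - <<'E'
from h import *
I={n:r.get_image(n) for n in C};t=r.state()["tcp_pos"]
q,f,_=fit("yellow_tray",I,t[:2],("scene",),t[2]-.0531);print(t,q,np.degrees(q[2]),f)
cv2.imwrite("pics/d.png",cv2.resize(I["scene"][60:240,40:280],(800,600),interpolation=2))
E
```

```text
shift mm [  56. -590.   -2.] turn [-0.1  0.1 -7.2] t 10.07 tcp [ 0.4649 -0.2901  0.1925] yaw 5.6 gap 0.149 F [ 0.1 -0.4 -4.5] grip 68.6 q6 0.78
[ 0.46701893 -0.29184996  0.19609694] [ 0.47010781 -0.29044883  0.1010336 ] 5.788798818944485 0.03881334001519678
```

View pics/d.png

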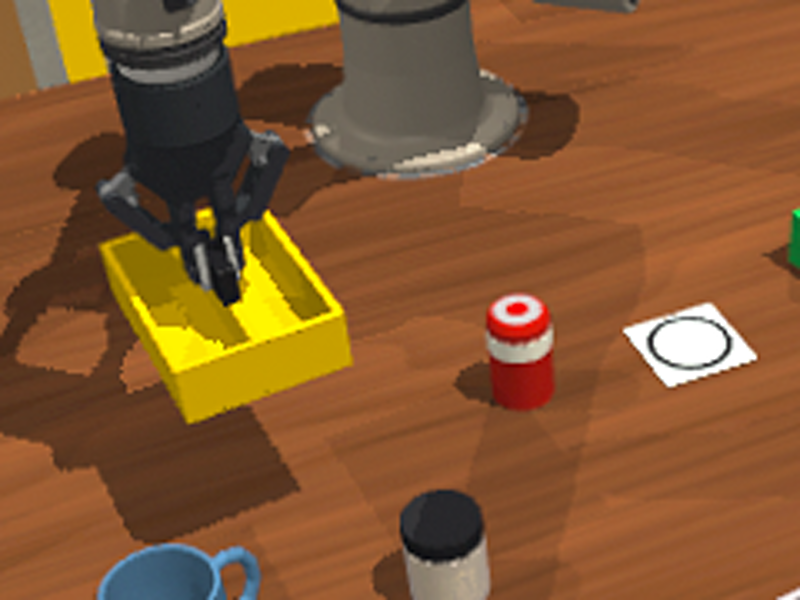

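The tray is lifted and level, with the handle at crop pixel (225,280). Carrying it across to the green tray.

Emit:
drive_tool([
  [[0.005,-0.05,-0.003,0,0,-1,0.005],[0.01,-0.105,-0.003,0,0,-2,0.005],[0.015,-0.16,-0.003,0,0,-3,0.005],[0.021,-0.215,-0.003,0,0,-4,0.005],[0.026,-0.27,-0.003,0,0,-5,0.005]],
])

```text
t: 10.8
tcp_pos: [0.4639, -0.0174, 0.1934]
ee_rot: [-0.0, 0.996, 0.092, -0.001]
ft_force: [1.2, -0.8, -4.0]
finger_gap: 0.15
grip_force: 69.4
```

Emit:
drive_tool([
  [[0.005,-0.055,0,0,0,-1,0.005],[0.008,-0.11,0,0,0,-2,0.005],[0.008,-0.165,0,0,0,-2,0.005],[0.008,-0.215,0,0,0,-2,0.005],[0.008,-0.255,0,0,0,-2,0.005]],
])

```text
t: 11.42
tcp_pos: [0.4244, 0.2345, 0.1933]
ee_rot: [0.0, 0.994, 0.11, -0.001]
ft_force: [0.6, -0.7, -3.8]
finger_gap: 0.148
grip_force: 69.4
```

```bash
python3 go.py .463 .3025 .15 12.8
```

```text
shift mm [ 52.6 -57.9  43.2] turn [ 0.   0.1 -0.1] t 11.43 tcp [0.4244 0.2345 0.1933] yaw 12.7 gap 0.148 F [ 0.6 -0.7 -3.8] grip 69.4 q6 1.7
```

Emit:
drive_tool([
  [[0.03,-0.03,0.01,0,0,0,0.005],[0.048,-0.053,0.025,0,0,0,0.005],[0.053,-0.058,0.04,0,0,0,0.005],[0.053,-0.058,0.05,0,0,0,0.005],[0.053,-0.058,0.05,0,0,0,0.005]],
])

```text
t: 12.05
tcp_pos: [0.464, 0.2998, 0.1434]
ee_rot: [0.001, 0.994, 0.109, -0.002]
ft_force: [0.1, 0.0, -3.7]
finger_gap: 0.152
grip_force: 69.4
```

```bash
python3 go.py .463 .3025 .125 12.8; python3 - <<'E'
from h import *
I={n:r.get_image(n) for n in C};t=r.state()["tcp_pos"];z=t[2]-.0531
for n in C:
  for v in ("yellow_tray","green_tray"):
    q,f,_=fit(v,I,[.463,.3025],(n,),z if v[0]=="y" else 0);print(n,v,t,q[:2],np.degrees(q[2]),f)
P=[hull("scene",tf(box(.17,.12,.01,.055),[t[0],t[1],np.radians(12.8),z])),hull("scene",tf(box(.17,.12,0,.055),[.463,.3025,np.radians(12.8)]))]
b=cv2.resize(I["scene"][60:180,250:370],(600,600),interpolation=2)
for p in P: cv2.polylines(b,[np.int32((p+.5-[250,60])*5)],True,(255,0,255),1)
cv2.imwrite("pics/e.png",b)
E
```

```text
shift mm [-0.3 -2.9 18.4] turn [ 0.1  0.2 -0.2] t 12.05 tcp [0.464  0.2998 0.1434] yaw 12.6 gap 0.152 F [ 0.1  0.  -3.7] grip 69.4 q6 1.79
scene yellow_tray [0.46495756 0.30031205 0.1449625 ] [0.46695104 0.29913563] 12.735065064297755 0.05140674020291323
scene green_tray [0.46495756 0.30031205 0.1449625 ] [0.46517615 0.30004172] -167.16566267313587 0.12911783557116235
top yellow_tray [0.46495756 0.30031205 0.1449625 ] [0.4629342 0.3012579] 12.667679858144526 0.04298695929247064
top green_tray [0.46495756 0.30031205 0.1449625 ] [0.48845952 0.21531489] 24.89781741465021 3.5479670874588116
```

View pics/e.png

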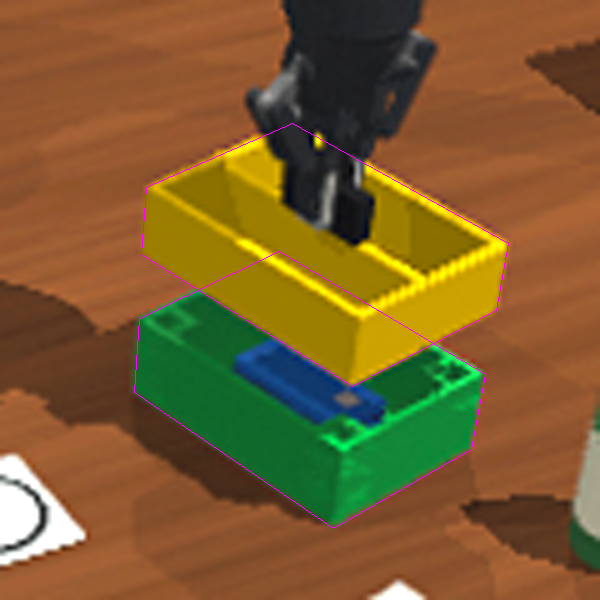

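The tray is held level and parallel to the green one. The per-view offsets agree with the target (0.463, 0.302) to 1–2 mm. I'll lower to just above the sockets.

Emit:
drive_tool([
  [[-0.001,-0.002,0.01,0,0,0,0.005],[-0.002,-0.002,0.02,0,0,0,0.005],[-0.002,-0.002,0.028,0,0,0,0.005],[-0.002,-0.002,0.031,0,0,0,0.005],[-0.002,-0.002,0.031,0,0,0,0.005]],
])

```text
t: 12.78
tcp_pos: [0.4626, 0.3026, 0.1134]
ee_rot: [0.0, 0.994, 0.11, -0.0]
ft_force: [-0.2, 0.2, -3.7]
finger_gap: 0.153
grip_force: 69.5
```

```bash
python3 go.py .4628 .3022 .1 12.8; python3 - <<'E'
from h import *
I={n:r.get_image(n) for n in C};t=r.state()["tcp_pos"];z=t[2]-.0531
for v in (("scene",),("top",),("scene","top")):
    q,f,_=fit("yellow_tray",I,[.463,.3025],v,z);print(v,t,q[:2],np.degrees(q[2]),f)
E
```

```text
shift mm [ 0.1  0.4 13.4] turn [ 0.   0.  -0.2] t 12.78 tcp [0.4626 0.3026 0.1134] yaw 12.6 gap 0.153 F [-0.2  0.2 -3.7] grip 69.5 q6 1.79
('scene',) [0.46280347 0.30270166 0.11382945] [0.46513477 0.3024616 ] 12.913831716922196 0.055943607503067976
('top',) [0.46280347 0.30270166 0.11382945] [0.45998412 0.30362816] 12.891246442118375 0.046086857802076504
('scene', 'top') [0.46280347 0.30270166 0.11382945] [0.46378668 0.30300095] 12.512790911604029 0.10775372943166539
```

Emit:
drive_tool([
  [[0,0.001,0.003,0,0,0,0.005],[0,0.001,0.006,0,0,0,0.005],[0,0.001,0.008,0,0,0,0.005],[0,0.001,0.01,0,0,0,0.005]],
])

```text
t: 13.38
tcp_pos: [0.4628, 0.3016, 0.1035]
ee_rot: [0.0, 0.994, 0.11, -0.0]
ft_force: [0.3, -0.2, -3.0]
finger_gap: 0.149
grip_force: 69.5
```

Emit:
drive_tool([
  [[0,0,0.002,0,0,0,0.005],[0,0,0.004,0,0,0,0.005],[0,0,0.004,0,0,0,0.005]],
])

```text
t: 13.75
tcp_pos: [0.4627, 0.3016, 0.0994]
ee_rot: [0.0, 0.994, 0.11, -0.0]
ft_force: [-0.1, -0.4, -2.1]
finger_gap: 0.154
grip_force: 69.5
```

The pins are in the sockets with no load. Now the last millimetres.

Emit:
drive_tool([
  [[0,0,0.001,0,0,0,0.005],[0,0,0.002,0,0,0,0.005],[0,0,0.002,0,0,0,0.005]],
])

```text
t: 14.12
tcp_pos: [0.4628, 0.3017, 0.0981]
ee_rot: [-0.0, 0.994, 0.11, 0.0]
ft_force: [-1.4, 0.4, 2.4]
finger_gap: 0.149
grip_force: 70.3
```

Seated: contact came at the expected height of 98 mm. Opening partly and lifting straight up.

Emit:
drive_tool([
  [[0,0,0,0,0,0,0.045],[0,0,0,0,0,0,0.045],[0,0,0,0,0,0,0.045],[0,0,-0.005,0,0,0,0.045],[0,0,-0.03,0,0,0,0.045]],
])

```text
t: 14.75
tcp_pos: [0.462, 0.3012, 0.1269]
ee_rot: [0.001, 0.994, 0.11, -0.002]
ft_force: [0.4, 0.2, 0.4]
finger_gap: 0.529
grip_force: 0.0
```

Emit:
drive_tool([
  [[0,0,-0.05,0,0,0,0.06],[0,0,-0.07,0,0,0,0.08],[0,0.05,-0.07,0,0,0,0.08],[0,0.11,-0.07,0,0,0,0.08],[0,0.17,-0.07,0,0,0,0.08]],
])

```text
t: 15.38
tcp_pos: [0.5002, 0.1343, 0.1982]
ee_rot: [0.0, 0.994, 0.11, 0.001]
ft_force: [0.7, -0.3, 0.3]
finger_gap: 0.939
grip_force: 0.0
```

```bash
python3 go.py .4567 -.0669 .18 0
```

```text
shift mm [-86.5 186.7  18.2] turn [ 0.  -0.1 12.7] t 15.38 tcp [0.5002 0.1343 0.1982] yaw 12.7 gap 0.939 F [ 0.7 -0.3  0.3] grip 0.0 q6 1.46
```

Emit:
drive_tool([
  [[-0.025,0.055,0,0,0,6,0.085],[-0.05,0.11,0,0,0,12.7,0.085],[-0.076,0.165,0,0,0,12.7,0.085],[-0.0865,0.1867,0,0,0,12.7,0.085],[-0.0865,0.1867,0.05,0,0,12.7,0.085]],
], squeeze=40)

```text
t: 16.0
tcp_pos: [0.4588, -0.0682, 0.1503]
ee_rot: [0.002, 1.0, -0.003, 0.005]
ft_force: [0.9, -0.3, -1.0]
finger_gap: 0.994
grip_force: 0.0
```

```bash
python3 go.py .4567 -.0669 .028 0; python3 - <<'E'
from h import *
I={n:r.get_image(n) for n in C}
for v in (("scene",),("top",),("scene","top")):
    q,f,_=fit("yellow_tray",I,[.463,.3025],v,.045);print(v,q[:2],np.degrees(q[2]),f)
cv2.imwrite("pics/f.png",np.hstack([cv2.resize(I["scene"][60:180,250:370],(400,400),interpolation=2),cv2.resize(I["top"][200:290,105:195],(400,400),interpolation=2)]))
E
```

```text
shift mm [ -3.2  -1.7 122.3] turn [ 0.2 -0.5 -0.3] t 16.0 tcp [ 0.4588 -0.0682  0.1503] yaw -0.3 gap 0.994 F [ 0.9 -0.3 -1. ] grip 0.0 q6 1.26
('scene',) [0.46425528 0.302167  ] 12.720180206308447 0.05246455597443546
('top',) [0.46128314 0.30218832] 11.657592593240546 0.04882082172586991
('scene', 'top') [0.46302054 0.30290578] 12.302169717002785 0.10271851785584604
```

View pics/f.png

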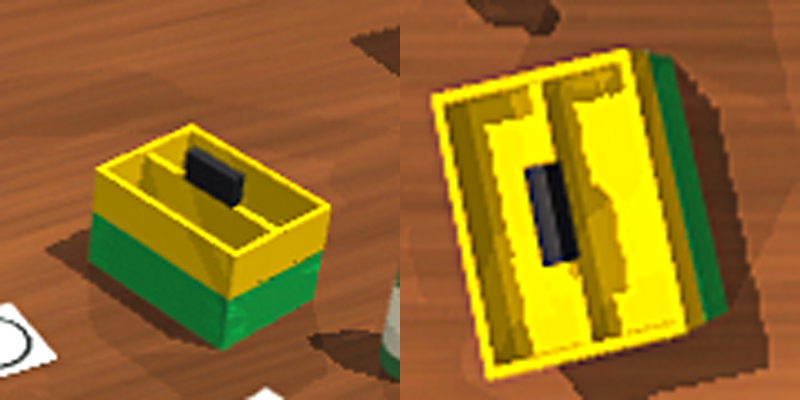

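The yellow tray is seated flush all round at (0.463, 0.303). Now the can.

Emit:
drive_tool([
  [[-0.001,0,0.02,0,0,0,0.085],[-0.001,0,0.06,0,0,0,0.085],[-0.001,0,0.1,0,0,0,0.085],[-0.001,0,0.118,0,0,0,0.085],[-0.001,0,0.121,0,0,0,0.085]],
])

```text
t: 16.73
tcp_pos: [0.4555, -0.065, 0.0268]
ee_rot: [-0.0, 1.0, -0.0, -0.0]
ft_force: [0.1, 0.0, -0.2]
finger_gap: 0.994
grip_force: 0.0
```

Emit:
drive_tool([
  [[0,0,0,0,0,0,0.03],[0,0,0,0,0,0,0.03],[0,0,0,0,0,0,0.03],[0,0,0,0,0,0,0.03],[0,0,0,0,0,0,0.03]],
])

```text
t: 17.35
tcp_pos: [0.4563, -0.0657, 0.0282]
ee_rot: [0.0, 1.0, -0.001, 0.001]
ft_force: [-0.2, -0.5, 5.6]
finger_gap: 0.601
grip_force: 41.0
```

Emit:
drive_tool([
  [[0,0,-0.005,0,0,0,0.03],[0,0,-0.025,0,0,0,0.03],[0,0,-0.05,0,0,0,0.03],[0.025,-0.035,-0.06,0,0,0,0.03],[0.055,-0.08,-0.06,0,0,0,0.03]],
])

```text
t: 17.98
tcp_pos: [0.5115, 0.0146, 0.0883]
ee_rot: [0.0, 1.0, -0.002, 0.001]
ft_force: [1.5, -0.2, -2.9]
finger_gap: 0.6
grip_force: 42.7
```

Emit:
drive_tool([
  [[0.03,-0.04,0,0,0,0,0.03],[0.06,-0.083,0,0,0,0,0.03],[0.09,-0.126,0,0,0,0,0.03],[0.12,-0.169,0,0,0,0,0.03],[0.14,-0.2,0,0,0,0,0.03]],
])

```text
t: 18.6
tcp_pos: [0.6511, 0.2163, 0.0866]
ee_rot: [0.0, 1.0, -0.0, -0.0]
ft_force: [0.7, -1.3, -3.3]
finger_gap: 0.599
grip_force: 42.7
```

```bash
python3 go.py .669 .2341 .0312 0
```

```text
shift mm [ 17.9 -17.8  55.4] turn [ 0.  0. -0.] t 18.6 tcp [0.6511 0.2163 0.0866] yaw -0.0 gap 0.599 F [ 0.7 -1.3 -3.3] grip 42.7 q6 1.78
```

Emit:
drive_tool([
  [[0.015,-0.015,0,0,0,0,0.03],[0.0175,-0.018,0.015,0,0,0,0.03],[0.0175,-0.018,0.035,0,0,0,0.03],[0.0175,-0.018,0.046,0,0,0,0.03],[0.0175,-0.018,0.05,0,0,0,0.03]],
])

```text
t: 19.23
tcp_pos: [0.6673, 0.2313, 0.0351]
ee_rot: [0.0, 1.0, -0.001, -0.001]
ft_force: [-0.9, 0.1, -2.7]
finger_gap: 0.595
grip_force: 42.7
```

Emit:
drive_tool([
  [[0,0,0.001,0,0,0,0.03],[0,0,0.003,0,0,0,0.03],[0,0,0.004,0,0,0,0.03],[0,0,0.004,0,0,0,0.03]],
])

```text
t: 19.73
tcp_pos: [0.6683, 0.2323, 0.0328]
ee_rot: [0.0, 1.0, -0.001, 0.0]
ft_force: [-0.1, 0.2, -2.5]
finger_gap: 0.596
grip_force: 42.7
```

Emit:
drive_tool([
  [[0,-0.001,0.001,0,0,0,0.03],[0,-0.001,0.002,0,0,0,0.03],[0,-0.001,0.003,0,0,0,0.03],[0,-0.001,0.003,0,0,0,0.03]],
])

```text
t: 20.23
tcp_pos: [0.6684, 0.2335, 0.0312]
ee_rot: [-0.0, 1.0, -0.001, 0.0]
ft_force: [-3.9, -0.9, 6.8]
finger_gap: 0.596
grip_force: 43.5
```

The can is in contact with the pad at z 31 mm, as expected. Releasing and rising.

Emit:
drive_tool([
  [[0,0,0,0,0,0,0.085],[0,0,0,0,0,0,0.085],[0,0,0,0,0,0,0.085],[0,0,-0.005,0,0,0,0.085],[0,0,-0.04,0,0,0,0.085]],
])

```text
t: 20.85
tcp_pos: [0.6665, 0.2328, 0.0673]
ee_rot: [0.001, 1.0, -0.001, -0.003]
ft_force: [0.3, -0.8, -0.6]
finger_gap: 0.996
grip_force: 0.0
```

Emit:
drive_tool([
  [[0,0,-0.05,0,0,0,0.085],[0,0,-0.1,0,0,0,0.085],[0,0.06,-0.1,0,0,0,0.085],[0,0.12,-0.1,0,0,0,0.085],[0,0.18,-0.1,0,0,0,0.085]],
])

```text
t: 21.48
tcp_pos: [0.6678, 0.0517, 0.1703]
ee_rot: [0.0, 1.0, -0.001, 0.001]
ft_force: [0.4, -1.0, -0.6]
finger_gap: 0.991
grip_force: 0.0
```

```bash
python3 go.py .6384 -.1994 .13 0
```

```text
shift mm [-29.2 251.1  40.3] turn [ 0.  -0.1 -0.1] t 21.48 tcp [0.6678 0.0517 0.1703] yaw -0.1 gap 0.991 F [ 0.4 -1.  -0.6] grip 0.0 q6 1.53
```

Emit:
drive_tool([
  [[-0.006,0.055,0,0,0,0,0.085],[-0.012,0.11,0,0,0,0,0.085],[-0.019,0.165,0,0,0,0,0.085],[-0.026,0.22,0,0,0,0,0.085],[-0.029,0.249,0.02,0,0,0,0.085]],
])

```text
t: 22.1
tcp_pos: [0.6389, -0.1993, 0.1517]
ee_rot: [0.001, 1.0, -0.002, 0.002]
ft_force: [-0.3, -0.1, -0.1]
finger_gap: 0.993
grip_force: 0.0
```

Emit:
drive_tool([
  [[0,0,0.02,0,0,0,0.085],[0,0,0.03,0,0,0,0.085],[0,0,0.03,0,0,0,0.085]],
])

```text
t: 22.48
tcp_pos: [0.6383, -0.1951, 0.1193]
ee_rot: [-0.0, 1.0, -0.001, -0.001]
ft_force: [-0.2, 0.9, -0.2]
finger_gap: 0.994
grip_force: 0.0
```

```bash
python3 go.py .6384 -.1994 .022 0; python3 - <<'E'
from h import *
I={n:r.get_image(n) for n in C}
for v in (("scene",),("top",),("scene","top")):
    q,f,_=fit("red_can",I,[.668,.234],v,.003);print(v,q[:2],f)
cv2.imwrite("pics/g.png",np.hstack([cv2.resize(I["scene"][130:260,140:370],(708,400),interpolation=2)]))
E
```

```text
shift mm [ 0.2  4.3 97.3] turn [-0.   0.1 -0.1] t 22.48 tcp [ 0.6383 -0.1951  0.1193] yaw -0.1 gap 0.994 F [-0.2  0.9 -0.2] grip 0.0 q6 1.16
('scene',) [0.67791686 0.22670473] 0.17453746307864293
('top',) [0.66644701 0.22963964] 0.268226556477292
('scene', 'top') [0.67053878 0.22967379] 0.5616525695981543
```

View pics/g.png

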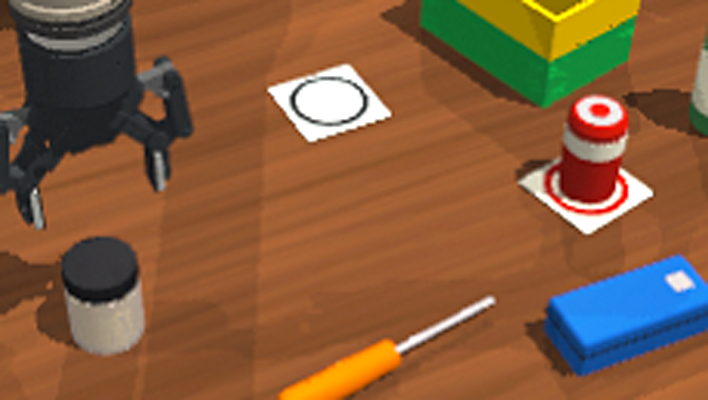

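The can stands upright in the ring, with its base centred around crop pixel (588,188). The ring's red skewed the fit numbers, so I'm discarding them. Now the jar.

Emit:
drive_tool([
  [[0,0.003,0.01,0,0,0,0.085],[0,0.003,0.045,0,0,0,0.085],[0,0.003,0.08,0,0,0,0.085],[0,0.003,0.093,0,0,0,0.085],[0,0.003,0.097,0,0,0,0.085]],
])

```text
t: 23.2
tcp_pos: [0.6385, -0.1987, 0.0224]
ee_rot: [-0.0, 1.0, -0.001, -0.0]
ft_force: [0.4, 0.0, 0.1]
finger_gap: 0.99
grip_force: 0.0
```

Emit:
drive_tool([
  [[0,0,0,0,0,0,0.035],[0,0,0,0,0,0,0.035],[0,0,0,0,0,0,0.035],[0,0,0,0,0,0,0.035],[0,0,0,0,0,0,0.035]],
])

```text
t: 23.82
tcp_pos: [0.6395, -0.1991, 0.0244]
ee_rot: [0.001, 1.0, -0.001, 0.001]
ft_force: [1.1, 0.5, 6.2]
finger_gap: 0.669
grip_force: 43.4
```

Emit:
drive_tool([
  [[0,0,-0.005,0,0,0,0.035],[0,0,-0.025,0,0,0,0.035],[0,0,-0.05,0,0,0,0.035],[-0.025,-0.04,-0.06,0,0,0,0.035],[-0.052,-0.085,-0.06,0,0,0,0.035]],
])

```text
t: 24.45
tcp_pos: [0.5869, -0.1135, 0.0848]
ee_rot: [0.001, 1.0, -0.002, 0.002]
ft_force: [0.4, 0.4, -2.6]
finger_gap: 0.667
grip_force: 43.3
```

Emit:
drive_tool([
  [[-0.027,-0.043,0,0,0,0,0.035],[-0.054,-0.087,0,0,0,0,0.035],[-0.081,-0.131,0,0,0,0,0.035],[-0.105,-0.17,0,0,0,0,0.035],[-0.115,-0.187,0,0,0,0,0.035]],
])

```text
t: 25.08
tcp_pos: [0.4709, 0.0753, 0.0837]
ee_rot: [-0.0, 1.0, 0.0, 0.0]
ft_force: [0.6, 0.3, -1.5]
finger_gap: 0.671
grip_force: 43.3
```

```bash
python3 go.py .4633 .0856 .0274 0
```

```text
shift mm [ -7.6 -10.3  56.3] turn [-0. -0.  0.] t 25.07 tcp [0.4709 0.0753 0.0837] yaw 0.0 gap 0.671 F [ 0.6  0.3 -1.5] grip 43.3 q6 1.57
```

Emit:
drive_tool([
  [[-0.0076,-0.0103,0.005,0,0,0,0.035],[-0.0076,-0.0103,0.02,0,0,0,0.035],[-0.0076,-0.0103,0.04,0,0,0,0.035],[-0.0076,-0.0103,0.048,0,0,0,0.035],[-0.0076,-0.0103,0.052,0,0,0,0.035]],
])

```text
t: 25.7
tcp_pos: [0.4647, 0.0835, 0.0303]
ee_rot: [0.0, 1.0, -0.001, -0.0]
ft_force: [-1.4, -0.4, -1.5]
finger_gap: 0.667
grip_force: 43.3
```

Emit:
drive_tool([
  [[0,0,0.001,0,0,0,0.035],[0,0,0.003,0,0,0,0.035],[0,0,0.003,0,0,0,0.035]],
])

```text
t: 26.08
tcp_pos: [0.4645, 0.0839, 0.0278]
ee_rot: [0.0, 1.0, -0.001, 0.0]
ft_force: [0.3, 0.2, -1.3]
finger_gap: 0.672
grip_force: 43.3
```

Emit:
drive_tool([
  [[-0.001,-0.0015,0.0005,0,0,0,0.035],[-0.001,-0.0015,0.0015,0,0,0,0.035],[-0.001,-0.0015,0.002,0,0,0,0.035],[-0.001,-0.0015,0.002,0,0,0,0.035]],
])

```text
t: 26.58
tcp_pos: [0.4636, 0.0855, 0.0273]
ee_rot: [0.0, 1.0, -0.001, 0.001]
ft_force: [-4.5, -0.8, 17.1]
finger_gap: 0.667
grip_force: 44.9
```

In contact at 27 mm. Releasing and backing away.

Emit:
drive_tool([
  [[0,0,-0.001,0,0,0,0.085],[0,0,-0.001,0,0,0,0.085],[0,0,-0.001,0,0,0,0.085],[0,0,-0.006,0,0,0,0.085],[0,0,-0.04,0,0,0,0.085]],
])

```text
t: 27.2
tcp_pos: [0.4619, 0.0853, 0.0647]
ee_rot: [0.0, 1.0, -0.001, -0.002]
ft_force: [0.3, -0.6, 0.3]
finger_gap: 0.996
grip_force: 0.0
```

Emit:
drive_tool([
  [[0,0,-0.05,0,0,0,0.085],[0,0,-0.1,0,0,0,0.085],[0,0.06,-0.12,0,0,0,0.085],[0,0.12,-0.12,0,0,0,0.085],[0,0.18,-0.12,0,0,0,0.085]],
])

```text
t: 27.82
tcp_pos: [0.463, -0.0962, 0.1864]
ee_rot: [0.0, 1.0, -0.001, 0.001]
ft_force: [1.4, -0.9, 0.3]
finger_gap: 0.994
grip_force: 0.0
```

Emit:
drive_tool([
  [[0,0.05,0,0,0,0,0.085],[0,0.1,0,0,0,0,0.085],[0,0.1,0,0,0,0,0.085],[0,0.1,0,0,0,0,0.085]],
])

```text
t: 28.32
tcp_pos: [0.4626, -0.1942, 0.1856]
ee_rot: [-0.0, 1.0, -0.001, -0.0]
ft_force: [-0.6, 0.2, -0.0]
finger_gap: 0.996
grip_force: 0.0
```

```bash
python3 - <<'E'
from h import *
I={n:r.get_image(n) for n in C}
def ov(n,u,v,w,h,s,P):
    b=cv2.resize(I[n][v:v+h,u:u+w],None,fx=s,fy=s,interpolation=2)
    for p in P: cv2.polylines(b,[np.int32((p+.5-[u,v])*s)],True,(255,0,255),1)
    return b
def H(n): return [hull(n,tf(cyl(.052,0,.085),[.6691,.2341,0,.003])),hull(n,tf(cyl(.058,0,.074),[.4632,.0854,0,.003])),hull(n,tf(box(.17,.12,.01,.055),[.463,.3025,np.radians(12.6),.045]))]
a=ov("scene",215,80,185,140,3,H("scene"));b=ov("top",110,150,150,140,3,H("top"))
o=np.hstack([a,b]);cv2.imwrite("pics/h.png",cv2.resize(o,(800,int(800*o.shape[0]/o.shape[1])),interpolation=cv2.INTER_AREA));print(o.shape,r.state()["t"],r.state()["ft_force"])
E
```

```text
(420, 1005, 3) 28.425 [0.07809671 0.15197705 0.22518571]
```

View pics/h.png

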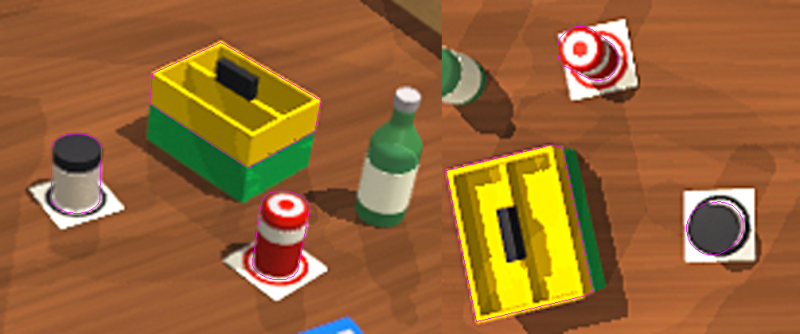

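All the outlines match: the can, jar and stacked tray sit on their targets to within about 2 mm, and the arm is clear. Handing in.

```bash
python3 -c "
from station import r
print(r.hand_in())"
```

```text
the job is handed in; nothing more can be done
None
```

The job is handed in at about 28 s on the robot clock: case in the green tray, yellow tray seated on it, can and jar centred upright in their rings, each within about 2 mm by camera; the bystanders were not touched, and the hand-in returned no verdict.

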